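# Find the radius gauge that fits a rounded edge without rocking

## Robot

A 6-joint arm with a two-finger parallel gripper is mounted at the origin on a cart in front of the work surface, level with it; the furniture and walls round the work are solid. World frame = base frame: x ahead of the robot, y to its left, z up, the work surface at z = 0. Lengths are in m, angles in rad, forces in N, time in s.
With the tool pointing down it reaches from about 0.325 to 1 m from the base axis. Payload 5.1 kg.
Tool frame: the origin (TCP) lies between the finger pads, 19 mm behind the fingertips; this is the grasp point; z points along the fingers, y is the line along which they close (so a half turn about z gives the same grasp; the last joint's range is limited). The gripper opens to 85 mm and grips with 20 to 120 N. Pads are 22 mm wide; open, the fingers measure 114 mm over their backs; the gripper's body (76 mm by 85 mm) begins 54 mm behind the grasp point. The pads swing forward as they close: fully open they stand 13 mm farther back than shut.
Start: joints at [1.035, 0.124, 1.65, -0, 1.367, -0.083], TCP at [0.284, 0.584, 0.25] pointing down, gripper open.
Joint ranges: [-2.61, 2.61], [-1.02, 2.33], [0.03, 2.71], [-1.35, 4.49], [0.32, 2.68], [-2.91, 2.91]. Speed limits (rad/s): [2.57, 2.57, 3.14, 3.14, 3.14, 3.14].

## Interface

Orientations are given as a rotation vector (axis times angle).
In Python, from station import env gives the robot as it stands.
- The arm moves only by the tool play_rows, never from a script. Its argument "moves" is a list of rows, each a list of 7 numbers: the shift along the tool's x, y, z in mm, then the turn, a rotation vector about the tool's x, y, z in rad, then the opening, from 0 (shut) to 1 (fully open). A call has 1 to 10 rows; each row shifts and turns the commanded pose from where the row before left it, along the tool's axes as they then stand; what a row does not reach is not made up. A row lasts 1/10 s, in which the tool goes at most 50 mm and 8.59 degrees, less where a joint would pass 70% of its speed; a pose out of reach is approached as far as the arm can. A call is refused whole if a number of a shift passes 50 or a number of a turn 0.15, either way. A call with a gripper value outside its range is refused whole. The fingers move at their own pace and stop on an object; the grip force is fixed at half the most. Time passes only in rows, so rows that do not move let the fingers close. It gives the time, the measured TCP pose, the force, the opening and the grip force at its end, in the units of the state.
- env.state(): the state, without advancing time (a new reading comes with each control period).
- env.capture(name): name is "scene" or "top" or "wrist"; returns a dict with "color" (420x560x3 uint8, blue, green, red), "mtx" (3x3 intrinsics, pixels), "R" (3x3) and "t" (3): a world point X has camera coordinates R X + t; the wrist camera has in their place "T_tool_cam" (4x4, takes a point from camera to tool coordinates, whose origin is the TCP and whose axes are the flange's). Camera axes: x right, y down, z forward; pixel columns grow to the right and rows downward; lengths in m; the calibration is good to about 2 mm. A picture is of the moment at which its call begins: read the wrist's pose just before it. There is no depth.
- env.job_done(): hands the job in; it is judged then, once.
The state is a dict: "t": time; "joint_positions": joint angles; "joint_vel": joint speeds; "tau": joint torques, N m; "eef_pos": TCP position; "eef_rot": TCP orientation; "wrist_force": force on the tool from outside, world axes, zero at the start; "wrist_torque": the same for the moment, N m; "finger_gap": opening from 0.0 (shut) to 1.0 (fully open); "finger_force": force on a finger pad.
Only numpy, scipy, OpenCV 4.12 (cv2) and the standard library are available. Lean on these libraries where they do the work, as an engineer would, in place of code of your own. Each camera call takes 0.05 s, during which the arm holds its last target. There are 200 camera calls.

## Task

Three wooden strips with rounded edges stand on the plywood block; find out which of the three radius gauges (blue, yellow or red grip) fits the strip at the red dot by touching them to its edge: one too small rides high, one too large rocks. Press the one that fits gently home over the edge, never with more than 20 newtons, then let go and leave it sitting there upright; the other two gauges must end up standing in the tray. Leave the tin, the bolt and the spanner where they are.

Things in the scene. Friction and masses are not known exactly. Their poses are not given: they have to be found in the camera images.
- board: thick plywood block 196 x 72, 42 high, fixed; origin centre of underside, long way x; carries the three strips in a row, 60 apart, x axes alike. R is 11 on one strip, 14 on another, 17 on the third; which is which is not told and changes places. The strips are rigid (mm)
- mark (a point): the marked place: centre of the end place next to the small red dot on the board (the block; its x = -60), on its top face. The strip whose foot stands here is the one to be measured. A gauge seated home has its origin 24 mm above the strip's; too small a slot stays 20 mm or more higher; too large a one sinks 3 mm or more lower and has over 3 mm of play to each side (y) instead of 0.8
- tray: grey flat tray 160 x 90, fixed; rim 12 high, floor 5 thick; origin centre of underside; the three gauges stand in it, their slots running along the tray's x (mm)
- strip_a: Strip a, one of three: pale wooden strip 36 mm long (x) on a dark foot 46 x 62 x 14, all fixed. Its top edge is a half-round of unknown radius R along x, 2R thick, sides upright up to 44 above origin, so the crest is 44 + R. Origin: centre of foot's underside. The strip stands 5 to 10 off the foot's centre, to one side or the other (y): the pose does not show it
- strip_b: Strip b, one of three: pale wooden strip 36 mm long (x) on a dark foot 46 x 62 x 14, all fixed. Its top edge is a half-round of unknown radius R along x, 2R thick, sides upright up to 44 above origin, so the crest is 44 + R. Origin: centre of foot's underside. The strip stands 5 to 10 off the foot's centre, to one side or the other (y): the pose does not show it
- strip_c: Strip c, one of three: pale wooden strip 36 mm long (x) on a dark foot 46 x 62 x 14, all fixed. Its top edge is a half-round of unknown radius R along x, 2R thick, sides upright up to 44 above origin, so the crest is 44 + R. Origin: centre of foot's underside. The strip stands 5 to 10 off the foot's centre, to one side or the other (y): the pose does not show it
- gauge_blue: aluminium gauge, blue grip, loose, 0.16 kg, 60 mm wide (y), 20 thick (x), 86 high. Two feet, between them a slot open below and along x, upright sides, half-round root, radius 11.8 (for R 11), at y = 0, crest 31 above origin (centre of underside). Body to z = 46, then the grip, 24 (y) x 20 (x). Pinch it across y, TCP at z = 68
- gauge_yellow: aluminium gauge, yellow grip, loose, 0.16 kg, 60 mm wide (y), 20 thick (x), 86 high. Two feet, between them a slot open below and along x, upright sides, half-round root, radius 14.8 (for R 14), at y = 0, crest 34 above origin (centre of underside). Body to z = 46, then the grip, 24 (y) x 20 (x). Pinch it across y, TCP at z = 68
- gauge_red: aluminium gauge, red grip, loose, 0.16 kg, 60 mm wide (y), 20 thick (x), 86 high. Two feet, between them a slot open below and along x, upright sides, half-round root, radius 17.8 (for R 17), at y = 0, crest 37 above origin (centre of underside). Body to z = 46, then the grip, 24 (y) x 20 (x). Pinch it across y, TCP at z = 68
- wax_tin: bystander: tin with white lid, 65 across, 60 high, origin centre of underside (mm)
- bolt: bystander: steel bolt standing on its head, 17 across, 61 high, origin centre of underside (mm)
- spanner: bystander: grey spanner lying flat, 120 x 35 x 6, origin centre of underside (mm)

How it is judged:
On the way:
1. the gauge that fits the marked strip, held in the fingers, is pressed home on its rounded edge with at least 3 N (((x of gauge_blue in the frame of board between -0.078 and -0.042 m and y of gauge_blue in the frame of board between -0.013 and 0.013 m and z of gauge_blue in the frame of board between 0.0645 and 0.0685 m and angle between gauge_blue's own z axis and vertical below 0.07 rad and angle between the x axis of gauge_blue and the x axis of board, either way round below 0.15 rad and (contact force between gauge_blue and strip_a above 3 N or contact force between gauge_blue and strip_b above 3 N or contact force between gauge_blue and strip_c above 3 N) and contact force between the fingers and gauge_blue above 1 N) or (x of gauge_yellow in the frame of board between -0.078 and -0.042 m and y of gauge_yellow in the frame of board between -0.013 and 0.013 m and z of gauge_yellow in the frame of board between 0.0645 and 0.0685 m and angle between gauge_yellow's own z axis and vertical below 0.07 rad and angle between the x axis of gauge_yellow and the x axis of board, either way round below 0.15 rad and (contact force between gauge_yellow and strip_a above 3 N or contact force between gauge_yellow and strip_b above 3 N or contact force between gauge_yellow and strip_c above 3 N) and contact force between the fingers and gauge_yellow above 1 N) or (x of gauge_red in the frame of board between -0.078 and -0.042 m and y of gauge_red in the frame of board between -0.013 and 0.013 m and z of gauge_red in the frame of board between 0.0645 and 0.0685 m and angle between gauge_red's own z axis and vertical below 0.07 rad and angle between the x axis of gauge_red and the x axis of board, either way round below 0.15 rad and (contact force between gauge_red and strip_a above 3 N or contact force between gauge_red and strip_b above 3 N or contact force between gauge_red and strip_c above 3 N) and contact force between the fingers and gauge_red above 1 N))), for 0.1 s.
At the end, for the whole second after the job is handed in: The fitting gauge sits home on the strip at the red dot (within 2 mm of its full depth, 24 mm above the strip's origin, upright within 4 degrees, square within 8 degrees, on the strip's length), released and still; the other two stand upright on the tray floor (((x of gauge_blue in the frame of board between -0.078 and -0.042 m and y of gauge_blue in the frame of board between -0.013 and 0.013 m and z of gauge_blue in the frame of board between 0.0645 and 0.0685 m and angle between gauge_blue's own z axis and vertical below 0.07 rad and angle between the x axis of gauge_blue and the x axis of board, either way round below 0.15 rad and (x of gauge_yellow in the frame of tray between -0.075 and 0.075 m and y of gauge_yellow in the frame of tray between -0.04 and 0.04 m and z of gauge_yellow in the frame of tray between 0.002 and 0.009 m and angle between gauge_yellow's own z axis and vertical below 0.1 rad) and (x of gauge_red in the frame of tray between -0.075 and 0.075 m and y of gauge_red in the frame of tray between -0.04 and 0.04 m and z of gauge_red in the frame of tray between 0.002 and 0.009 m and angle between gauge_red's own z axis and vertical below 0.1 rad) and linear speed of each of gauge_blue, gauge_yellow, gauge_red below 0.02 m/s) or (x of gauge_yellow in the frame of board between -0.078 and -0.042 m and y of gauge_yellow in the frame of board between -0.013 and 0.013 m and z of gauge_yellow in the frame of board between 0.0645 and 0.0685 m and angle between gauge_yellow's own z axis and vertical below 0.07 rad and angle between the x axis of gauge_yellow and the x axis of board, either way round below 0.15 rad and (x of gauge_blue in the frame of tray between -0.075 and 0.075 m and y of gauge_blue in the frame of tray between -0.04 and 0.04 m and z of gauge_blue in the frame of tray between 0.002 and 0.009 m and angle between gauge_blue's own z axis and vertical below 0.1 rad) and (x of gauge_red in the frame of tray between -0.075 and 0.075 m and y of gauge_red in the frame of tray between -0.04 and 0.04 m and z of gauge_red in the frame of tray between 0.002 and 0.009 m and angle between gauge_red's own z axis and vertical below 0.1 rad) and linear speed of each of gauge_blue, gauge_yellow, gauge_red below 0.02 m/s) or (x of gauge_red in the frame of board between -0.078 and -0.042 m and y of gauge_red in the frame of board between -0.013 and 0.013 m and z of gauge_red in the frame of board between 0.0645 and 0.0685 m and angle between gauge_red's own z axis and vertical below 0.07 rad and angle between the x axis of gauge_red and the x axis of board, either way round below 0.15 rad and (x of gauge_blue in the frame of tray between -0.075 and 0.075 m and y of gauge_blue in the frame of tray between -0.04 and 0.04 m and z of gauge_blue in the frame of tray between 0.002 and 0.009 m and angle between gauge_blue's own z axis and vertical below 0.1 rad) and (x of gauge_yellow in the frame of tray between -0.075 and 0.075 m and y of gauge_yellow in the frame of tray between -0.04 and 0.04 m and z of gauge_yellow in the frame of tray between 0.002 and 0.009 m and angle between gauge_yellow's own z axis and vertical below 0.1 rad) and linear speed of each of gauge_blue, gauge_yellow, gauge_red below 0.02 m/s))); the robot touches nothing.
It fails at once if a gauge is pressed on a strip with more than 20 N (contact force between any of gauge_blue, gauge_yellow, gauge_red and strip_a above 20 N or contact force between any of gauge_blue, gauge_yellow, gauge_red and strip_b above 20 N or contact force between any of gauge_blue, gauge_yellow, gauge_red and strip_c above 20 N).
It fails at once if the tin, bolt or spanner is moved by more than 15 mm or the bolt or tin is tipped (distance of any of wax_tin, bolt, spanner from where it was at the start of the episode above 0.015 m or angle between any of wax_tin, bolt's own z axis and vertical above 0.5 rad).
It also fails if it takes over 72 s, if anything falls off the work surface, if the arm or the gripper's body presses on something with over 40 N, if the wrist force passes 120 N, or if a joint passes its speed limit or range.

## Working session

There is one attempt and no reset: what is moved stays moved. The work goes in short steps, Python scripts to look and compute and a tool call to move; the robot and the scene stay as the last step left them, time stands still between calls to the robot, and variables do not carry over. Pictures are saved under pics/ and viewed, at most 10 in all, crops included, and the job is handed in when it is done.

Besides the shell and the picture viewer there is one more tool, called after "Call:" as name(argument=value, ...) on one line, values as JSON. play_rows: Moves the arm, as the interface text tells. Its arguments: {"type":"object","properties":{"moves":{"type":"array","items":{"type":"array","items":{"type":"number"}}}},"required":["moves"]}

```bash
mkdir -p pics; ls; python3 - <<'E'
from station import env
import cv2,numpy as np
s=env.state();print({k:np.round(v,3).tolist() for k,v in s.items()})
a=env.capture("scene");b=env.capture("top")
for n,c in(("scene",a),("top",b)):
    cv2.imwrite(f"pics/{n}0.png",c["color"]);print(n,c["mtx"].round(1).tolist(),c["R"].round(3).tolist(),c["t"].round(3).tolist())
E
```

```text
pics
{'t': 0.0, 'joint_positions': [1.035, 0.125, 1.652, -0.0, 1.367, -0.083], 'joint_vel': [0.001, 0.0, -0.001, 0.001, 0.0, 0.0], 'tau': [-0.0, -42.36, -36.546, -0.0, 0.007, -0.0], 'eef_pos': [0.284, 0.584, 0.249], 'eef_rot': [-0.705, -3.061, 0.003], 'wrist_force': [-0.043, 0.133, 0.17], 'wrist_torque': [0.025, -0.035, 0.022], 'finger_force': 0.0, 'finger_gap': 1.0}
scene [[537.8, 0.0, 285.4], [0.0, 537.8, 219.3], [0.0, 0.0, 1.0]] [[0.834, -0.552, 0.007], [-0.295, -0.455, -0.84], [0.467, 0.699, -0.542]] [-0.364, 0.276, 0.648]
top [[390.1, 0.0, 284.8], [0.0, 390.1, 220.0], [0.0, 0.0, 1.0]] [[-0.028, -1.0, -0.004], [-0.994, 0.028, -0.109], [0.109, 0.001, -0.994]] [0.157, 0.561, 0.845]
```

View pics/scene0.png

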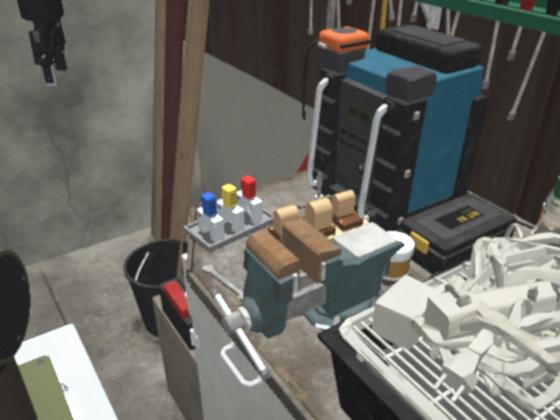

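View pics/top0.png

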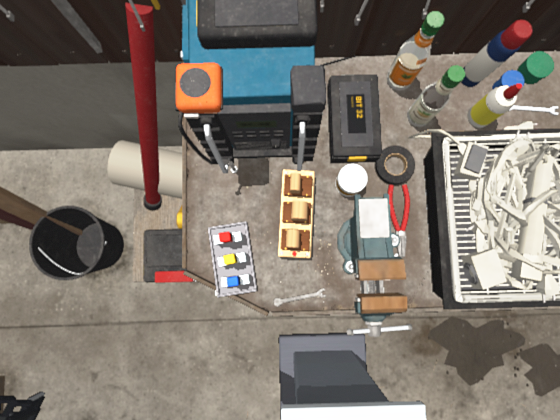

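The scene view shows the three gauges (blue 209,205; yellow 229,195; red 249,187) in the tray, with the strips behind the vise. The top view shows the grips at red (226,238), yellow (229,259) and blue (233,281). The board is around (297,213), with the red dot at its lower end (295,253), so the marked strip is the one nearest the robot.

```bash
cat > h.py <<'E'
import cv2,numpy as np
from station import env
from scipy.spatial.transform import Rotation as Ro
def P(c):  return c["mtx"]@np.c_[c["R"],c["t"]]
def ray(c,uv,z):
    d=c["R"].T@np.linalg.solve(c["mtx"],[uv[0],uv[1],1.]);o=-c["R"].T@c["t"]
    return o+d*(z-o[2])/d[2]
def tri(c1,u1,c2,u2):
    X=cv2.triangulatePoints(P(c1),P(c2),np.float64(u1).reshape(2,1),np.float64(u2).reshape(2,1))[:,0];return X[:3]/X[3]
def wrist():
    s=env.state();c=env.capture("wrist");T=np.eye(4);T[:3,:3]=Ro.from_rotvec(s["eef_rot"]).as_matrix();T[:3,3]=s["eef_pos"]
    W=np.linalg.inv(T@c["T_tool_cam"]);c["R"]=W[:3,:3];c["t"]=W[:3,3];return c
H={"red":((0,8),(172,180)),"yellow":((24,34),),"blue":((105,125),)}
def blobs(img,name,roi,smin=150,vmin=90):
    x0,y0,x1,y1=roi;h=cv2.cvtColor(img,cv2.COLOR_BGR2HSV);m=np.zeros(h.shape[:2],np.uint8)
    for a,b in H[name]: m|=cv2.inRange(h,(a,smin,vmin),(b,255,255))
    k=np.zeros_like(m);k[y0:y1,x0:x1]=1;m*=k
    n,l,st,ce=cv2.connectedComponentsWithStats(m)
    return [(int(st[i,4]),ce[i].round(2),st[i,:4].tolist()) for i in sorted(range(1,n),key=lambda i:-st[i,4])[:3]],l
def tcp2tool(d): # world shift -> tool mm
    return (Ro.from_rotvec(env.state()["eef_rot"]).inv().apply(d)*1000).round(1)
E
python3 - <<'E'
from h import *
a=env.capture("scene");b=env.capture("top")
for n in H:
    A=blobs(a["color"],n,(180,160,280,240))[0];B=blobs(b["color"],n,(205,220,255,300))[0]
    print(n,A[0],B[0],"tri",tri(a,A[0][1],b,B[0][1]).round(4))
r=blobs(b["color"],"red",(275,245,312,262),100,80)[0];print(r[:2],ray(b,r[0][1],.042).round(4) if r else 0)
im=b["color"];print("px board",im[222,282],im[180,313],"tray",im[230,214])
h=cv2.cvtColor(im,cv2.COLOR_BGR2HSV);m=cv2.inRange(h,(12,40,150),(32,200,255));k=np.zeros_like(m);k[160:265,270:322]=1
m=cv2.morphologyEx(m*k,cv2.MORPH_CLOSE,np.ones((15,15)));c=max(cv2.findContours(m,0,2)[0],key=cv2.contourArea)
q=cv2.boxPoints(cv2.minAreaRect(c));print(q);W=[ray(b,p,.042).round(4) for p in q];print(W,np.mean(W,0))
print("sides",[np.linalg.norm(W[i]-W[i-1]).round(3) for i in range(4)])
print("tray",[ray(b,p,.012).round(3) for p in((209,226),(247,223),(257,290),(217,297))])
print("spanner/tin/bolt?",ray(b,(300,297),0).round(3),ray(b,(352,180),.06).round(3))
cv2.imwrite("pics/top1.png",cv2.resize(im[150:310,180:400],None,fx=3.6,fy=3.6,interpolation=cv2.INTER_CUBIC))
E
```

```text
red (249, array([248.2 , 186.43]), [242, 176, 13, 22]) (103, array([225.06, 236.8 ]), [220, 232, 12, 11]) tri [0.5277 0.2688 0.0732]
yellow (171, array([228.83, 196.89]), [223, 188, 13, 19]) (84, array([229.4 , 259.01]), [224, 254, 12, 11]) tri [0.4806 0.2607 0.0687]
blue (254, array([208.54, 203.28]), [202, 192, 14, 24]) (93, array([232.66, 281.29]), [228, 276, 11, 11]) tri [0.4343 0.2535 0.0734]
[(15, array([294., 253.]), [293, 251, 3, 5])] [0.4902 0.1225 0.042 ]
px board [174 240 255] [167 229 255] tray [213 210 214]
[[270. 160.]
 [321. 160.]
 [321. 264.]
 [270. 264.]]
[array([0.7006, 0.1703, 0.042 ]), array([0.6973, 0.0554, 0.042 ]), array([0.4646, 0.0642, 0.042 ]), array([0.4677, 0.1758, 0.042 ])] [0.58255  0.116425 0.042   ]
sides [np.float64(0.233), np.float64(0.115), np.float64(0.233), np.float64(0.112)]
tray [array([0.558, 0.315, 0.012]), array([0.562, 0.228, 0.012]), array([0.41 , 0.208, 0.012]), array([0.397, 0.298, 0.012])]
spanner/tin/bolt? [0.391 0.111 0.   ] [ 0.646 -0.009  0.06 ]
```

View pics/top1.png

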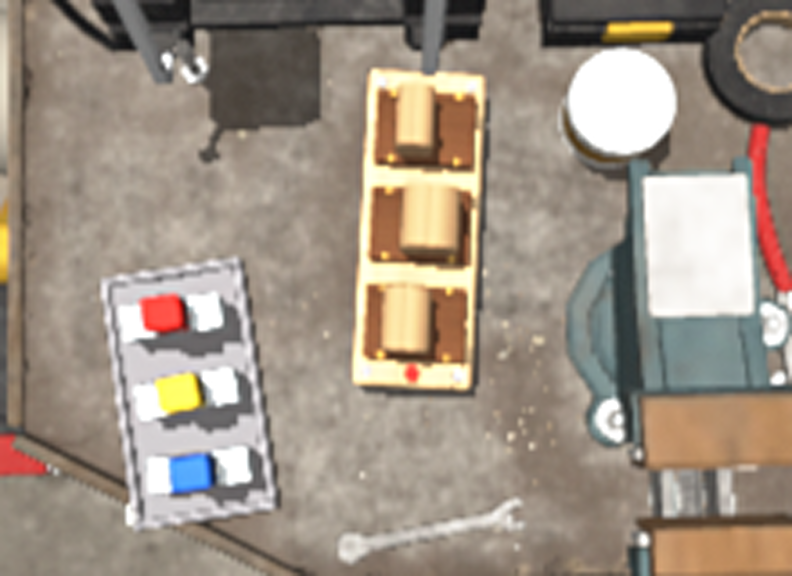

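The crop shows strip widths of about 10 px (far), 15.5 px (middle) and 12.8 px (near, at the dot). The marked strip therefore looks like R14, which means yellow; pressing will confirm it. The yellow grip is at (178,392) in the crop and the marked strip at (407,320).

```bash
python3 - <<'E'
from h import *
b=env.capture("top")
f=lambda p,z:ray(b,(p[0]/3.6+180-.4,p[1]/3.6+150-.4),z)
print("cam",-b["R"].T@b["t"])
ang=lambda p,q,z:(lambda d:np.arctan2(d[1],d[0]))(f(q,z)-f(p,z)).round(3)
print("board yaw",ang((353,385),(370,70),.042),ang((472,390),(485,75),.042),"tray yaw",ang((133,522),(103,282),.012),ang((273,507),(241,260),.012))
W=[f(p,.042) for p in((370,70),(485,75),(472,390),(353,385))];print("board",np.mean(W,0),[np.linalg.norm(W[i]-W[i-1]).round(3) for i in range(4)])
print("strip crest",f((407,320),.095), "widths",[np.linalg.norm(f((a,y),.085)-f((c,y),.085)).round(4) for a,c,y in((396,434,120),(402,459,220),(382,432,318))])
print("yellow top",f((178,392),.085))
print("shift to above yellow", tcp2tool(np.array([.478,.258,.24])-env.state()["eef_pos"]))
E
```

```text
cam [0.46920598 0.14017299 0.90151822]
board yaw -0.08 -0.076 tray yaw 0.117 0.111
board [0.5786639  0.11476672 0.042     ] [np.float64(0.196), np.float64(0.072), np.float64(0.196), np.float64(0.073)]
strip crest [0.51889102 0.12548899 0.095     ] widths [np.float64(0.0225), np.float64(0.0334), np.float64(0.0291)]
yellow top [0.48151391 0.25906581 0.085     ]
shift to above yellow [-317.  -208.6    9.6]
```

Call:
play_rows(moves=[[-39.6,-26.1,1.2,0,0,0,1],[-39.6,-26.1,1.2,0,0,0,1],[-39.6,-26.1,1.2,0,0,0,1],[-39.6,-26.1,1.2,0,0,0,1],[-39.6,-26.1,1.2,0,0,0,1],[-39.6,-26.1,1.2,0,0,0,1],[-39.6,-26.1,1.2,0,0,0,1],[-39.6,-26.1,1.2,0,0,0,1]])

```text
t: 1.05
eef_pos: [0.4785, 0.2564, 0.2405]
eef_rot: [0.705, 3.061, 0.001]
wrist_force: [0.4, -0.1, 0.2]
finger_gap: 1.001
finger_force: 0.0
```

Call:
play_rows(moves=[[0,0,0,0,0,-0.14,1],[0,0,0,0,0,-0.14,1],[0,0,0,0,0,-0.14,1],[0,0,0,0,0,-0.14,1],[0,0,0,0,0,0,1]])

```text
t: 1.55
eef_pos: [0.4779, 0.258, 0.2403]
eef_rot: [0.168, -3.137, 0.0]
wrist_force: [0.8, -0.0, -0.4]
finger_gap: 0.998
finger_force: 0.0
```

```bash
python3 - <<'E'
from h import *
s=env.state();R=Ro.from_rotvec(s["eef_rot"]).as_matrix();print(s["t"],s["eef_pos"].round(4) if hasattr(s["eef_pos"],"round") else s["eef_pos"],R.round(3).tolist(),s["joint_positions"])
c=wrist();cv2.imwrite("pics/w1.png",c["color"]);print(c["T_tool_cam"].round(3).tolist())
for n in H:
    B=blobs(c["color"],n,(0,0,560,420))[0];print(n,B[:1],ray(c,B[0][1],.075).round(4) if B else 0)
E
```

```text
1.55 [0.4779 0.258  0.2403] [[-0.994, -0.106, -0.0], [-0.106, 0.994, -0.0], [0.0, -0.0, -1.0]] [ 3.96176312e-01 -1.07182217e-01  1.89916256e+00  1.83837985e-05
  1.34979977e+00 -1.28131835e+00]
[[-0.001, -0.958, -0.285, 0.073], [1.0, -0.001, -0.0, 0.001], [-0.0, -0.285, 0.958, -0.123], [0.0, 0.0, 0.0, 1.0]]
red [(1036, array([400.19, 133.99]), [368, 122, 63, 25])] [0.4184 0.3537 0.075 ]
yellow [(459, array([273.23, 194.07]), [260, 181, 29, 33])] [0.4783 0.2581 0.075 ]
blue [(763, array([271.96, 141.2 ]), [258, 128, 29, 28])] [0.4349 0.2525 0.075 ]
```

View pics/w1.png

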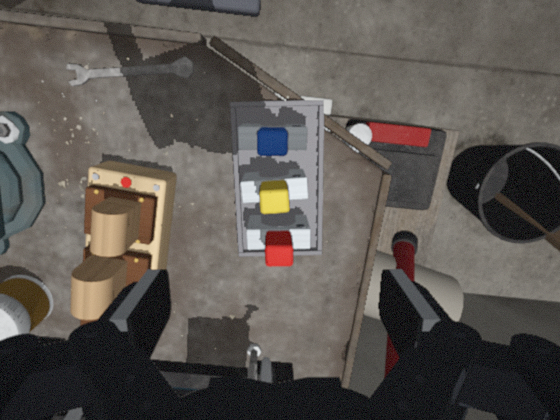

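The wrist view shows the yellow grip at (274,198). Its feet run from (244,190) to (307,182), so it is yawed about 0.11 more than the tool. It sits under the TCP to within 1 mm. The spanner, board (red dot 126,182) and neighbouring gauges are clear. Next I turn, descend and grip.

Call:
play_rows(moves=[[0,0,40,0,0,-0.1,1],[-1,1,40,0,0,0,1],[0,0,40,0,0,0,1],[0,0,30,0,0,0,1],[0,0,15.5,0,0,0,1],[0,0,0,0,0,0,0.2],[0,0,0,0,0,0,0.1],[0,0,0,0,0,0,0],[0,0,0,0,0,0,0],[0,0,0,0,0,0,0]])

```text
t: 2.6
eef_pos: [0.48, 0.2598, 0.077]
eef_rot: [-0.324, 3.121, 0.002]
wrist_force: [0.0, -0.9, 4.5]
finger_gap: 0.266
finger_force: 59.0
```

Call:
play_rows(moves=[[0,0,-10,0,0,0,0],[0,0,-30,0,0,0,0],[0,0,-40,0,0,0,0],[0,0,-40,0,0,0,0],[0,0,-15,0,0,0,0],[0,0,0,0,0,0,0]])

```text
t: 3.2
eef_pos: [0.48, 0.2599, 0.213]
eef_rot: [-0.324, 3.119, 0.003]
wrist_force: [-0.0, 1.1, -1.4]
finger_gap: 0.27
finger_force: 59.2
```

```bash
python3 - <<'E'
from h import *
s=env.state();R=Ro.from_rotvec(s["eef_rot"]).as_matrix();print(s["eef_pos"],R.round(3).tolist(),s["wrist_force"],s["finger_gap"])
a=env.capture("scene");b=env.capture("top");c=wrist()
cv2.imwrite("pics/w2.png",np.vstack([cv2.resize(c["color"][:,:],(560,420))]))
A=blobs(a["color"],"yellow",(150,60,320,240))[0];B=blobs(c["color"],"yellow",(0,0,560,420))[0];print(A[:1],B[:1])
E
```

```text
[0.48001697 0.2598785  0.21302236] [[-0.979, -0.206, 0.005], [-0.206, 0.979, 0.002], [-0.006, 0.001, -1.0]] [-0.04312553  1.10317391 -1.417689  ] 0.2704844174787703
[(113, array([219.58, 126.75]), [216, 117, 8, 22])] [(5173, array([274.31, 295.97]), [242, 252, 66, 86])]
```

View pics/w2.png

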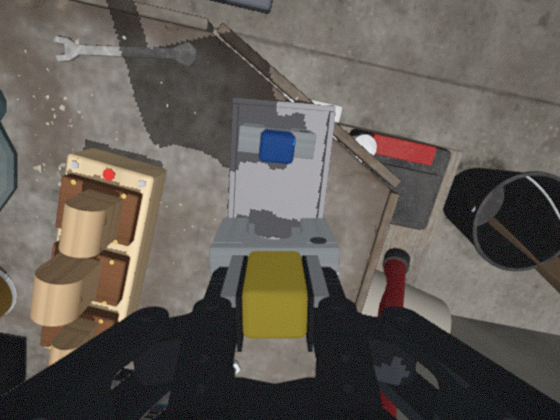

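The gauge is held square, with its body edge level at row 257. The marked strip is at about (85,225). I'll turn to the board's yaw and stop 40 mm short of the strip to look again.

Call:
play_rows(moves=[[0,0,0,0,0,0.142,0],[0,0,0,0,0,0.142,0],[-2.5,-33.5,0,0,0,0,0],[-2.5,-33.5,0,0,0,0,0],[-2.5,-33.5,0,0,0,0,0],[-2.5,-33.5,0,0,0,0,0],[0,0,0,0,0,0,0]])

```text
t: 4.05
eef_pos: [0.4769, 0.1219, 0.2067]
eef_rot: [-0.127, -3.134, 0.003]
wrist_force: [-0.7, 0.5, -2.0]
finger_gap: 0.274
finger_force: 59.8
```

```bash
python3 - <<'E'
from h import *
s=env.state();R=Ro.from_rotvec(s["eef_rot"]).as_matrix();print(s["eef_pos"],R.round(3).tolist(),s["wrist_force"])
c=wrist();cv2.imwrite("pics/w3.png",c["color"])
h=cv2.cvtColor(c["color"],cv2.COLOR_BGR2HSV)
px=c["mtx"]@(c["R"]@np.array([.501,.1255,.095])+c["t"]);print("expect end face px",px[:2]/px[2], "mtx",c["mtx"][0])
E
```

```text
[0.47689302 0.12192448 0.20668912] [[-0.997, 0.081, -0.005], [0.081, 0.997, -0.002], [0.005, -0.002, -1.0]] [-0.69691777  0.46495874 -1.98484301]
expect end face px [281.06120002 245.43406191] mtx [355.23086762   0.         274.33552131]
```

View pics/w3.png

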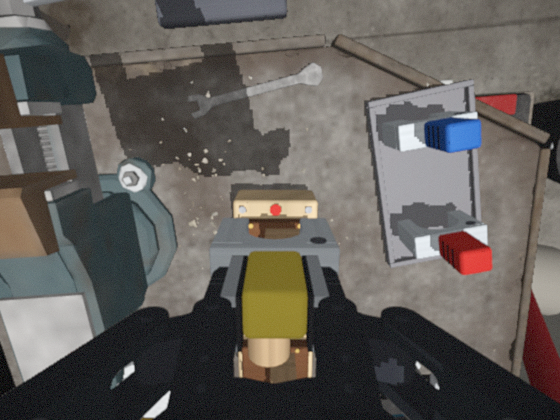

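The gauge hides the strip here: the board edge centre is (276,205) and the red dot (276,210), both on the gauge's centreline. I'll refine the strip's y from the saved top image.

```bash
python3 - <<'E'
from h import *
b=env.capture("top");im=cv2.imread("pics/top0.png")
# rectify plane z=.085 around strip in board axes, 0.5 mm/px
yaw=-.078;c0=np.array([.5189,.1195]);ex=np.array([np.cos(yaw),np.sin(yaw)]);ey=np.array([-ex[1],ex[0]])
K=P(b)
for z in(.09,.042):
  H_=K[:,[0,1]]@np.c_[ex,ey]
  o=K[:,0]*c0[0]+K[:,1]*c0[1]+K[:,2]*z+K[:,3]
  g=[]
  for x in(np.arange(-10,11,2)/1000 if z>.05 else np.arange(-32,-27,1)/1000):
    r=[]
    for y in np.arange(-44,45,2)/1000:
      q=H_@[x,y]+o;r.append(q[:2]/q[2])
    g.append(r)
  g=np.float32(g);s=cv2.remap(im,g[...,0],g[...,1],cv2.INTER_LINEAR).mean(0)
  print(z);print([(int(y),*map(int,v)) for y,v in zip(np.arange(-44,45,2),s[:,[2,0]])])
E
```

```text
0.09
[(-44, 158, 134), (-42, 161, 136), (-40, 163, 138), (-38, 153, 130), (-36, 119, 102), (-34, 108, 80), (-32, 208, 132), (-30, 245, 171), (-28, 175, 97), (-26, 151, 62), (-24, 154, 63), (-22, 156, 65), (-20, 157, 65), (-18, 158, 65), (-16, 159, 66), (-14, 154, 64), (-12, 126, 52), (-10, 92, 40), (-8, 103, 52), (-6, 161, 89), (-4, 212, 117), (-2, 235, 135), (0, 246, 149), (2, 251, 162), (4, 254, 172), (6, 253, 171), (8, 251, 164), (10, 251, 165), (12, 253, 169), (14, 253, 168), (16, 250, 158), (18, 241, 141), (20, 208, 110), (22, 157, 68), (24, 158, 64), (26, 158, 64), (28, 161, 66), (30, 221, 119), (32, 253, 200), (34, 254, 213), (36, 196, 142), (38, 149, 118), (40, 143, 118), (42, 145, 118), (44, 146, 118)]
0.042
[(-44, 156, 127), (-42, 152, 125), (-40, 114, 96), (-38, 85, 69), (-36, 136, 89), (-34, 236, 153), (-32, 255, 222), (-30, 254, 240), (-28, 248, 245), (-26, 248, 242), (-24, 251, 212), (-22, 253, 206), (-20, 255, 209), (-18, 255, 210), (-16, 255, 211), (-14, 255, 213), (-12, 255, 214), (-10, 255, 213), (-8, 255, 212), (-6, 255, 200), (-4, 255, 152), (-2, 255, 90), (0, 255, 68), (2, 255, 70), (4, 255, 102), (6, 254, 157), (8, 254, 197), (10, 254, 196), (12, 254, 200), (14, 255, 205), (16, 255, 208), (18, 255, 211), (20, 255, 212), (22, 255, 212), (24, 254, 215), (26, 251, 227), (28, 249, 243), (30, 252, 244), (32, 254, 233), (34, 255, 228), (36, 251, 204), (38, 183, 140), (40, 161, 139), (42, 165, 145), (44, 173, 150)]
```

Call:
play_rows(moves=[[-21,4,0,0,0,0,0],[-21,4,0,0,0,0,0],[0,0,15,0,0,0,0],[0,0,10,0,0,0,0],[0,0,5,0,0,0,0],[0,0,0,0,0,0,0]])

```text
t: 4.75
eef_pos: [0.5191, 0.1299, 0.1776]
eef_rot: [-0.12, -3.135, 0.001]
wrist_force: [0.1, 0.3, -1.6]
finger_gap: 0.273
finger_force: 59.9
```

Call:
play_rows(moves=[[0,-3.2,0,0,0,0,0],[0,0,0,0,0,0,0],[0,0,4,0,0,0,0],[0,0,3,0,0,0,0],[0,0,0,0,0,0,0]])

```text
t: 5.25
eef_pos: [0.5203, 0.1264, 0.1723]
eef_rot: [-0.121, -3.138, 0.0]
wrist_force: [0.2, 0.6, -1.3]
finger_gap: 0.271
finger_force: 59.9
```

Call:
play_rows(moves=[[0,0,2.5,0,0,0,0],[0,0,2.5,0,0,0,0],[0,0,2,0,0,0,0],[0,0,0,0,0,0,0]])

```text
t: 5.65
eef_pos: [0.5203, 0.1265, 0.1654]
eef_rot: [-0.121, -3.138, 0.0]
wrist_force: [0.5, -0.2, -1.6]
finger_gap: 0.27
finger_force: 59.9
```

Call:
play_rows(moves=[[0,0,2,0,0,0,0],[0,0,2,0,0,0,0],[0,0,1.5,0,0,0,0],[0,0,0,0,0,0,0]])

```text
t: 6.05
eef_pos: [0.5207, 0.1261, 0.1603]
eef_rot: [0.12, 3.139, -0.002]
wrist_force: [0.4, -2.0, -2.1]
finger_gap: 0.275
finger_force: 59.9
```

Call:
play_rows(moves=[[0,-0.5,1,0,0,0,0],[0,0,1,0,0,0,0],[0,0,1,0,0,0,0],[0,0,0,0,0,0,0]])

```text
t: 6.45
eef_pos: [0.5206, 0.1258, 0.1573]
eef_rot: [-0.121, -3.139, 0.001]
wrist_force: [1.2, -2.6, -2.2]
finger_gap: 0.273
finger_force: 59.9
```

Call:
play_rows(moves=[[0,-0.5,0.5,0,0,0,0],[0,0,1.5,0,0,0,0],[0,0,1.5,0,0,0,0],[0,0,0,0,0,0,0]])

```text
t: 6.85
eef_pos: [0.5203, 0.1256, 0.1535]
eef_rot: [-0.121, -3.139, -0.0]
wrist_force: [-0.7, -1.0, -2.2]
finger_gap: 0.27
finger_force: 59.8
```

Call:
play_rows(moves=[[0,-0.2,2,0,0,0,0],[0,0,2,0,0,0,0],[0,0,2,0,0,0,0],[0,0,2,0,0,0,0],[0,0,1.5,0,0,0,0],[0,0,0,0,0,0,0]])

```text
t: 7.45
eef_pos: [0.5203, 0.1253, 0.144]
eef_rot: [-0.121, -3.139, -0.0]
wrist_force: [0.4, -0.5, -1.8]
finger_gap: 0.273
finger_force: 59.9
```

Call:
play_rows(moves=[[0,0,1,0,0,0,0],[0,0,1,0,0,0,0],[0,0,1,0,0,0,0],[0,0,0.8,0,0,0,0],[0,0,0,0,0,0,0]])

```text
t: 7.95
eef_pos: [0.5204, 0.1253, 0.1405]
eef_rot: [-0.121, -3.139, 0.0]
wrist_force: [-0.1, 0.2, -2.0]
finger_gap: 0.269
finger_force: 59.9
```

Call:
play_rows(moves=[[0,0,0.7,0,0,0,0],[0,0,0.7,0,0,0,0],[0,0,0.6,0,0,0,0],[0,0,0,0,0,0,0]])

```text
t: 8.35
eef_pos: [0.5205, 0.1253, 0.1385]
eef_rot: [-0.121, -3.139, 0.0]
wrist_force: [0.7, -0.1, -1.4]
finger_gap: 0.271
finger_force: 59.9
```

Call:
play_rows(moves=[[0,0,0.5,0,0,0,0],[0,0,0.5,0,0,0,0],[0,0,0,0,0,0,0]])

```text
t: 8.65
eef_pos: [0.5207, 0.1252, 0.138]
eef_rot: [0.121, 3.139, -0.0]
wrist_force: [-0.6, -0.5, 1.2]
finger_gap: 0.273
finger_force: 60.1
```

Call:
play_rows(moves=[[0,0,0.4,0,0,0,0],[0,0,0.4,0,0,0,0],[0,0,0,0,0,0,0]])

```text
t: 8.95
eef_pos: [0.5208, 0.1252, 0.138]
eef_rot: [0.121, 3.139, -0.001]
wrist_force: [-4.4, -1.0, 5.5]
finger_gap: 0.272
finger_force: 60.9
```

Call:
play_rows(moves=[[0,0,0.2,0,0,0,0],[0,0,0,0,0,0,0],[0,0,0,0,0,0,0]])

```text
t: 9.25
eef_pos: [0.5208, 0.1252, 0.1379]
eef_rot: [0.12, 3.139, -0.001]
wrist_force: [-3.5, -1.7, 6.9]
finger_gap: 0.269
finger_force: 61.0
```

Call:
play_rows(moves=[[0,0,-0.8,0,0,0,0],[0,0,0,0,0,0,0.35],[0,0,0,0,0,0,0.45],[0,0,0,0,0,0,0.55],[0,0,0,0,0,0,0.55]])

```text
t: 9.75
eef_pos: [0.5205, 0.1254, 0.1372]
eef_rot: [-0.121, -3.139, -0.0]
wrist_force: [-0.4, -0.1, -0.2]
finger_gap: 0.546
finger_force: 0.0
```

Released. I'll retreat upward, then sideways, and check the seat.

Call:
play_rows(moves=[[0,0,-10,0,0,0,0.6],[0,0,-30,0,0,0,0.6],[0,0,-40,0,0,0,0.6],[0,0,-40,0,0,0,0.6],[40,0,0,0,0,0,0.6],[40,0,0,0,0,0,0.6],[40,0,0,0,0,0,0.6],[0,0,0,0,0,0,0.6]])

```text
t: 10.55
eef_pos: [0.3978, 0.1348, 0.2579]
eef_rot: [0.118, 3.139, 0.001]
wrist_force: [-0.2, 1.0, -0.5]
finger_gap: 0.605
finger_force: 0.0
```

```bash
python3 - <<'E'
from h import *
s=env.state();print(s["t"],s["eef_pos"],s["wrist_force"])
a=env.capture("scene");b=env.capture("top");c=wrist()
pair={}
for n,im,r in(("s",a,(180,100,400,240)),("t",b,(260,180,330,270)),("w",c,(0,0,560,420))):
    B=blobs(im["color"],"yellow",r,130)[0];print(n,B[:2])
    pair[n]=B[0][1] if B else None
if pair["s"] is not None and pair["t"] is not None: print("tri",tri(a,pair["s"],b,pair["t"]))
if pair["w"] is not None: print("tri tw",tri(c,pair["w"],b,pair["t"]))
A=cv2.resize(a["color"][130:260,170:400],None,fx=2.4,fy=2.4,interpolation=2);B=cv2.resize(c["color"],(552,414))[:,:]
A=cv2.resize(a["color"][130:260,180:380],(400,260));B=c["color"][:,:400];o=np.zeros((420,800,3),np.uint8);o[:260,:400]=A;o[:,400:]=B
cv2.imwrite("pics/chk.png",o)
E
```

```text
10.55 [0.39775837 0.13481831 0.25785129] [-0.2125573   1.01847043 -0.45221041]
s [(287, array([285.7 , 191.42]), [278, 178, 16, 26])]
t [(118, array([291.85, 235.58]), [286, 230, 12, 12]), (1, array([288., 193.]), [288, 193, 1, 1])]
w [(1350, array([275.92, 347.93]), [261, 323, 31, 49])]
tri [0.5217     0.12801668 0.13186666]
tri tw [0.52232696 0.12764803 0.13316172]
```

View pics/chk.png

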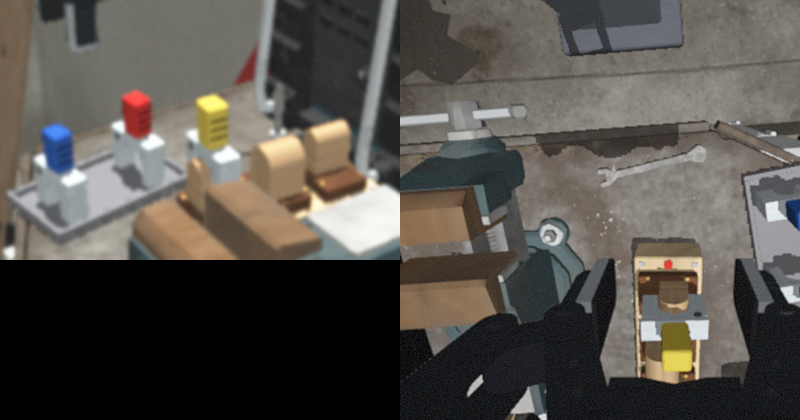

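The check picture shows yellow upright on the marked strip, squarely across it. The grip's measured height of 0.132–0.133 puts its origin near 0.066, which is home. Red and blue stand in the tray, and the spanner hasn't moved.

```bash
python3 -c "
from station import env
print(env.job_done())"
```

```text
the job is handed in; nothing more can be done
None
```

The yellow gauge (R 14) is sitting home and upright on the strip at the red dot, pressed to about 7–9 N at the wrist and released; blue and red stand in the tray untouched, and the job is handed in, but no verdict came back. I only touched yellow to the strip, choosing it from strip widths measured in the top view and confirming it by its seating depth.

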